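# Find the loose cover screw on a pressure filter and hold its cell open

### The job

One cell of the bench pressure filter weeps because its cover screw has worked loose. Vent the filter first by raising the small lever on the valve head upright, then, with all covers shut, tap down on each of the three cover screws with the fingers in turn, working along from the valve head, to find the one that gives. Take the loose screw by its knurled head, lift its cover about 45 degrees, and finish still holding it open by that head, so that the membrane can be inspected; leave the glassware and bottles where they stand.

Things in the scene. Friction and masses are not known exactly. Their poses are not given: they have to be found in the camera images.
- filter_block: Three-cell pressure filter, fixed on the bench: aluminium block (y -180 to 100 mm, 85 mm deep, top 50 mm up), steel valve head on its +y end (y 100 to 170, 75 mm high; gauge at x 26, y 122, 130 mm high). Own x points from the screws to the cover hinges, y along the row to the head, z up; yaw within 0.35 rad. Origin on the bench at x 0, y 0. Screws at x -58, y 55 (a), -40 (b), -135 mm (c).
- vent_lever (a joint): Vent valve lever on top of the valve head, rad: 0 = lying level, closed; it grows as the free end is raised; 1.5 = stop, upright, open. At the start it lies between 0 and 0.2. It turns about an axis along the block's y and stays where it is left (about 1.3 N at the tip moves it).
- lever_tip (a point): Point in the black sleeve of the vent lever, 40 mm from its pivot. The sleeve is 28 mm long (24 to 52 mm from the pivot), 11 mm wide along the block's y and 8 mm thick; at joint 0 the lever points to the block's -x, 100 mm above the bench.
- lever_pivot (a point): Pivot of the vent lever: block frame x = -6, y = 140, z = 100 mm. Fixed to the block; its axes are the block's.
- knob_a: Knurled steel head of the cover screw nearest the valve head: upright cylinder 18 mm diameter, 18 mm high on a 4.5 mm neck, on the cover's 14 mm wide front tongue. Origin on its axis at the foot of the neck, 60 mm above the bench when shut; top 22.5 mm above the origin. z along the screw, up out of the cover. Moves with its cover.
- screw_a (a joint): How far that screw (nearest the valve head) is pushed down into its cover, m. 0 at rest. A tight screw is solid (gives under 1 mm). The loose one gives 4 mm on its spring, resisting with 1.5 N at first and 3.5 N at the bottom, and springs back.
- cover_a (a joint): Opening of the cover nearest the valve head, rad: 0 shut, grows as its screw end rises, stop 1.25. Hinge line along the block's y, 100 mm behind the screw, 57 mm above the bench. Steel disc, 68 mm diameter, 0.29 kg with screw; falls shut when let go. With a tight screw it cannot be lifted; the loose screw's cover comes up with its screw head.
- hinge_a (a point): Middle of the hinge line of the cover nearest the valve head, 57 mm above the bench. Fixed to the block; its axes are the block's.
- knob_b: Knurled steel head of the cover screw in the middle: upright cylinder 18 mm diameter, 18 mm high on a 4.5 mm neck, on the cover's 14 mm wide front tongue. Origin on its axis at the foot of the neck, 60 mm above the bench when shut; top 22.5 mm above the origin. z along the screw, up out of the cover. Moves with its cover.
- screw_b (a joint): How far that screw (in the middle) is pushed down into its cover, m. 0 at rest. A tight screw is solid (gives under 1 mm). The loose one gives 4 mm on its spring, resisting with 1.5 N at first and 3.5 N at the bottom, and springs back.
- cover_b (a joint): Opening of the cover in the middle, rad: 0 shut, grows as its screw end rises, stop 1.25. Hinge line along the block's y, 100 mm behind the screw, 57 mm above the bench. Steel disc, 68 mm diameter, 0.29 kg with screw; falls shut when let go. With a tight screw it cannot be lifted; the loose screw's cover comes up with its screw head.
- hinge_b (a point): Middle of the hinge line of the cover in the middle, 57 mm above the bench. Fixed to the block; its axes are the block's.
- knob_c: Knurled steel head of the cover screw farthest from the valve head: upright cylinder 18 mm diameter, 18 mm high on a 4.5 mm neck, on the cover's 14 mm wide front tongue. Origin on its axis at the foot of the neck, 60 mm above the bench when shut; top 22.5 mm above the origin. z along the screw, up out of the cover. Moves with its cover.
- screw_c (a joint): How far that screw (farthest from the valve head) is pushed down into its cover, m. 0 at rest. A tight screw is solid (gives under 1 mm). The loose one gives 4 mm on its spring, resisting with 1.5 N at first and 3.5 N at the bottom, and springs back.
- cover_c (a joint): Opening of the cover farthest from the valve head, rad: 0 shut, grows as its screw end rises, stop 1.25. Hinge line along the block's y, 100 mm behind the screw, 57 mm above the bench. Steel disc, 68 mm diameter, 0.29 kg with screw; falls shut when let go. With a tight screw it cannot be lifted; the loose screw's cover comes up with its screw head.
- hinge_c (a point): Middle of the hinge line of the cover farthest from the valve head, 57 mm above the bench. Fixed to the block; its axes are the block's.
- flask: Empty conical glass flask, 82 mm base, 137 mm high, standing beyond the far (-y) end of the block. Origin under its centre. Bystander.
- bottle: White plastic bottle, 60 mm diameter, 150 mm high, standing beyond the valve head end. Origin under its centre. Bystander.
- dish: Clear covered dish, 92 mm diameter, 17 mm high, behind the block (hinge side). Origin under its centre. Bystander.
- vial: White sample jar with a cap, 36 mm diameter, 60 mm high, in front of the block (screw side). Origin under its centre. Bystander.

How it is judged:
By the outcome, as a careful person would: the job done as asked, in the order asked, and still so for the second after the job is handed in, while the arm keeps its last pose, push and grip.
It also fails if it takes over 61 s, if anything falls off the work surface, if the arm or the gripper's body presses on something with over 40 N, if the wrist force passes 120 N, or if a joint passes its speed limit or range.

### The arm

A 6-joint arm with a two-finger parallel gripper is mounted at the origin on the work surface. World frame = base frame: x ahead of the robot, y to its left, z up, the work surface at z = 0. Lengths are in m, angles in rad, forces in N, time in s.
With the tool pointing down it reaches from about 0.3 to 0.875 m from the base axis. Payload 6.4 kg.
Tool frame: the origin (TCP) lies at the centre of the arm's flange, where the gripper is bolted on; the fingertips stand 173 mm ahead of it and the grasp point (between the pads) lies ctrl.grip_point_offset ahead of it (ctrl.grip_point_offset is the distance from the TCP to the grasp point, in m); z points along the fingers, y is the direction in which the jaws open and shut (so a half turn about z gives the same grasp; the last joint's range is limited). The gripper opens to 85 mm and grips with 20 to 120 N. Pads are 22 mm wide; open, the fingers measure 114 mm over their backs; the gripper's body (76 mm by 85 mm) begins 54 mm behind the grasp point. The pads swing forward as they close: fully open they stand 13 mm farther back than shut.
Start: joints at [-1.308, 0.181, 1.607, -0, 1.354, -0.206], TCP at [0.26, -0.513, 0.405] pointing down, gripper open.
Joint ranges: [-2.99, 2.99], [-0.89, 2.07], [0.3, 2.58], [-1.14, 4.28], [0, 2.63], [-3.12, 3.12]. Speed limits (rad/s): [2.57, 2.57, 3.01, 3.14, 3.14, 3.14].

### API

Orientations are given as a unit quaternion [w, x, y, z].
In Python, from bench import ctrl, cams, boxes_of, landmark_of gives the robot as it stands.
- The arm moves only by the shell command python3 -m handwheel 'ROWS'. ROWS is JSON, a list of rows, each an object with "offset": the shift along the tool's x, y, z in m, a list of three; "spin": the turn about the tool's z in degrees; "grip": the opening, from 0 (shut) to 1 (fully open). A call has 1 to 20 rows; each row is the pose to reach, as a shift and turn from the pose commanded when the call began, along the tool's axes at that moment; what a row does not reach only later rows make up. A row lasts 1/8 s, in which the tool goes at most 62.5 mm and 10.7 degrees, less where a joint would pass 70% of its speed; a pose out of reach is approached as far as the arm can. A call with a gripper value outside its range is refused whole. The fingers move at their own pace and stop on an object; the grip force is fixed at half the most. Time passes only in rows, so rows that repeat a pose let the fingers close. It gives the time, the measured TCP pose, the force and the opening at its end, in the units of the state.
- ctrl.get_obs(): the state, without advancing time (a new reading comes with each control period).
- cams.camera(name): name is "side" or "top"; returns a dict with "color" (384x512x3 uint8, red, green, blue), "camera_matrix" (3x3 intrinsics, pixels), "view" (4x4, takes a point from world to camera coordinates). Camera axes: x right, y up, looking along -z (the intrinsics and any distortion apply to the point x, -y, -z); pixel columns grow to the right and rows downward; lengths in m; the calibration is good to about 2 mm. A picture is of the moment at which its call begins. There is no depth.
- ctrl.hand_in(): hands the job in, once; it reports no verdict.
Trained networks look in a picture, given as the dict that the camera call returned (one of the last four; its "shot" number tells which), for a name from the list of things; names that differ only in an ending like _2 or _b are one class to them, and where a whole thing is asked for, a point or a joint stands for the part that bears it (a point fixed in the world has none). Each returns a list of dicts, best first, with "confidence" (0 to 1); they miss things now and then, are a little off and sometimes report something else, mostly with a low value. They report only what shows in the picture. A call takes as long as a camera call.
- boxes_of(picture, thing): "uv" ([column, row] in pixels, amid what is visible of it).
- landmark_of(picture, thing): "uv" ([column, row] in pixels: a listed point, or the origin of a listed thing).
The state is a dict: "time_s": time; "q": joint angles; "dq": joint speeds; "joint_efforts": joint torques, N m; "eef_pos": TCP position; "eef_rot": TCP orientation; "wrist_force": force on the tool from outside, world axes, zero at the start; "torque": the same for the moment, N m; "opening": opening from 0.0 (shut) to 1.0 (fully open).
Only numpy, scipy, OpenCV 4.12 (cv2) and the standard library are available. Lean on these libraries where they do the work, as an engineer would, in place of code of your own. Each camera call takes 0.05 s, during which the arm holds its last target.

## Working session

There is one attempt and no reset: what is moved stays moved. The work goes in short steps, Python scripts to look and compute and a shell command to move; the robot and the scene stay as the last step left them, time stands still between calls to the robot, and variables do not carry over. Pictures are saved under pics/ and viewed, and the job is handed in when it is done.

```bash
ls; mkdir -p pics; cat > h.py <<'E'
import numpy as np, cv2
from bench import ctrl, cams, boxes_of, landmark_of
def snap(n,f):
    p=cams.camera(n); cv2.imwrite('pics/'+f,cv2.cvtColor(p['color'],cv2.COLOR_RGB2BGR)); return p
def proj(p,X):
    V=np.array(p['view']);K=np.array(p['camera_matrix']);c=V[:3,:3]@X+V[:3,3]
    c=np.array([c[0],-c[1],-c[2]]);u=K@c;return u[:2]/u[2]
def ray(p,uv):
    V=np.array(p['view']);K=np.array(p['camera_matrix']);d=np.linalg.inv(K)@[uv[0],uv[1],1]
    d=np.array([d[0],-d[1],-d[2]]);R=V[:3,:3];return -R.T@V[:3,3],R.T@d
def atz(p,uv,z):
    o,d=ray(p,uv);return o+d*(z-o[2])/d[2]
E
python3 - <<'E'
from h import *
print(ctrl.get_obs(), ctrl.grip_point_offset)
for n in ('top','side'):
    p=snap(n,n+'0.png')
    print(n,p.keys(),np.array(p['view']).round(3).tolist(),np.array(p['camera_matrix']).tolist())
    for t in ['lever_tip','lever_pivot','knob_a','hinge_a','hinge_b','hinge_c','filter_block','flask','bottle','dish','vial']:
        print(t,[(np.round(d['uv'],1).tolist(),round(d['confidence'],2)) for d in landmark_of(p,t)][:5])
E
```

```text
pics
{'time_s': 0.0, 'q': array([-1.30827582e+00,  1.81531475e-01,  1.60797332e+00,  7.68138072e-06,
        1.35378257e+00, -2.06308268e-01]), 'dq': array([ 0.00065962, -0.00097117,  0.00167525, -0.00079045, -0.00078888,
        0.00013701]), 'joint_efforts': array([-5.87456980e-04, -4.44870436e+01, -3.51334476e+01, -4.14544538e-04,
        9.03164124e-03,  4.22672969e-06]), 'eef_pos': array([ 0.25975746, -0.51271229,  0.40380603]), 'eef_rot': array([-8.47128858e-04,  9.72650374e-01,  2.32272537e-01, -2.00643897e-05]), 'wrist_force': array([ 0.00091171, -0.09121576, -0.86123825]), 'torque': array([0.00294845, 0.04111689, 0.01936913]), 'opening': 0.9966307254658132} 0.1547
top dict_keys(['color', 'camera_matrix', 'view', 'shot']) [[0.027, -1.0, 0.01, -0.015], [0.996, 0.027, 0.081, -0.598], [-0.081, 0.007, 0.997, -1.302], [0.0, 0.0, 0.0, 1.0]] [[483.0175180101441, 0.0, 259.87474605194416], [0.0, 483.0175180101441, 195.05048572591662], [0.0, 0.0, 1.0]]
lever_tip [([208.5, 227.7], 0.5)]
lever_pivot [([206.8, 212.4], 0.55)]
knob_a [([312.1, 200.8], 0.6), ([235.6, 187.8], 0.59), ([245.3, 
[... 554 characters left out ...]
753821545016, 0.0, 251.42596204434028], [0.0, 394.7753821545016, 190.83757927921], [0.0, 0.0, 1.0]]
lever_tip [([221.8, 151.1], 0.48)]
lever_pivot [([234.9, 143.1], 0.66), ([301.9, 239.0], 0.32)]
knob_a [([231.5, 192.3], 0.54), ([259.7, 250.3], 0.53), ([240.6, 217.6], 0.4)]
hinge_a [([280.3, 208.9], 0.83), ([299.7, 237.7], 0.83), ([267.0, 181.5], 0.79)]
hinge_b [([280.3, 208.9], 0.83), ([299.7, 237.7], 0.83), ([267.0, 181.5], 0.79)]
hinge_c [([280.3, 208.9], 0.83), ([299.7, 237.7], 0.83), ([267.0, 181.5], 0.79)]
filter_block [([260.1, 213.8], 0.85)]
flask [([297.1, 342.0], 0.94)]
bottle [([212.7, 139.1], 0.74)]
dish [([318.6, 219.8], 0.85)]
vial [([225.0, 153.8], 0.7), ([197.3, 220.3], 0.6)]
```

View pics/top0.png

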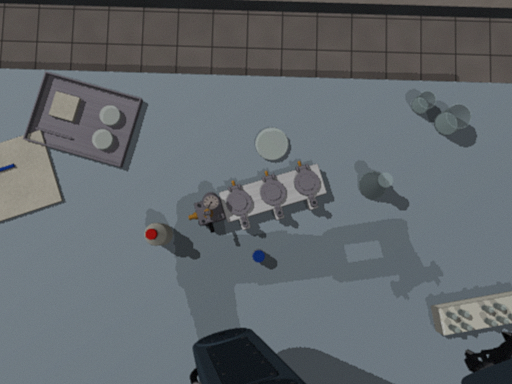

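View pics/side0.png

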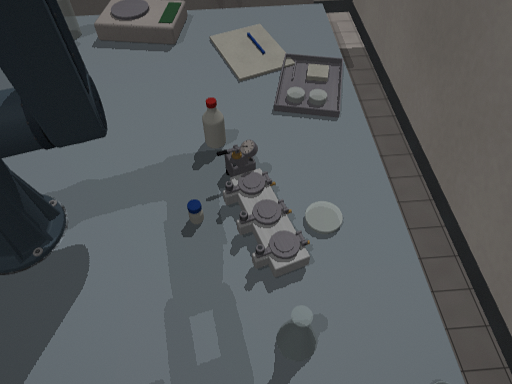

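```bash
cat > fit.py <<'E'
import numpy as np
from h import *
from scipy.optimize import least_squares
# known model points in block frame, detections
A={ 'ka':(-.058,.055,.060),'kb':(-.058,-.04,.06),'kc':(-.058,-.135,.06),
 'ha':(.042,.055,.057),'hb':(.042,-.04,.057),'hc':(.042,-.135,.057),'pv':(-.006,.14,.1)}
def fit(obs): # obs: list (pic,name,uv)
    def w(t,P):
        c,s=np.cos(t[2]),np.sin(t[2]);return np.array([t[0]+c*P[0]-s*P[1],t[1]+s*P[0]+c*P[1],P[2]])
    f=lambda t:np.concatenate([proj(p,w(t,A[n]))-uv for p,n,uv in obs])
    r=least_squares(f,[.6,0,-.2],loss='soft_l1');return r.x,f(r.x).reshape(-1,2),w
E
python3 - <<'E'
from fit import *
t=cams.camera('top');s=cams.camera('side')
obs=[(t,'ka',(245.3,224.4)),(t,'kb',(280.1,214.5)),(t,'kc',(312.1,200.8)),(t,'hb',(266.9,180.1)),(t,'hc',(302.6,167.2)),(t,'pv',(206.8,212.4)),
(s,'ka',(231.5,192.3)),(s,'kb',(240.6,217.6)),(s,'kc',(259.7,250.3)),(s,'ha',(267,181.5)),(s,'hb',(280.3,208.9)),(s,'hc',(299.7,237.7)),(s,'pv',(234.9,143.1))]
x,r,w=fit(obs);print(x);print(r.round(1))
for k in A: print(k,w(x,A[k]).round(4))
print('tip0',w(x,(-.046,.14,.1)))
for n,uvt,uvs in [('flask',(371.7,183.7),(297.1,342)),('bottle',(160.6,233.2),(212.7,139.1)),('dish',(269.9,145.1),(318.6,219.8)),('vial',(258.4,255),(197.3,220.3))]:
    print(n,atz(t,uvt,0).round(3),atz(s,uvs,0).round(3))
E
```

```text
[0.59049397 0.00615344 0.31701511]
[[-0.7 -0.7]
 [-1.3 -1. ]
 [ 0.7  2.5]
 [ 1.  -2.3]
 [-0.9  0.6]
 [ 0.1  1. ]
 [-3.2 -2.9]
 [ 2.   1.7]
 [-1.   2.7]
 [-1.1 -3.6]
 [ 1.8 -2.6]
 [ 0.5  0.5]
 [ 0.1  5.7]]
ka [0.5182 0.0403 0.06  ]
kb [ 0.5479 -0.0499  0.06  ]
kc [ 0.5775 -0.1402  0.06  ]
ha [0.6133 0.0715 0.057 ]
hb [ 0.6429 -0.0188  0.057 ]
hc [ 0.6725 -0.109   0.057 ]
pv [0.5412 0.1373 0.1   ]
tip0 [0.50314369 0.1248376  0.1       ]
flask [ 0.641 -0.312  0.   ] [ 0.64  -0.315  0.   ]
bottle [0.487 0.274 0.   ] [0.478 0.28  0.   ]
dish [ 0.743 -0.023  0.   ] [ 0.735 -0.026  0.   ]
vial [0.434 0.001 0.   ] [ 0.436 -0.003  0.   ]
```

The top picture shows the block running from the valve head at about (207,212) to cell c at (310,185). Its screws face the robot at (245,224), (280,214) and (313,203). The bottle is at (156,234), the vial at (258,256), the flask at (375,185) and the dish at (271,144). I'll enlarge the pictures to refine the fit.

```bash
cat >> fit.py <<'E'
def over(p,x,w,box,f,sc=8,mark=True):
    u0,v0,u1,v1=box;im=cv2.cvtColor(p['color'],cv2.COLOR_RGB2BGR)[v0:v1,u0:u1]
    im=cv2.resize(im,None,fx=sc,fy=sc,interpolation=cv2.INTER_CUBIC)
    im=cv2.convertScaleAbs(im,alpha=1.3,beta=10)
    def P(X):
        q=proj(p,w(x,X));return (int((q[0]-u0+.5)*sc),int((q[1]-v0+.5)*sc))
    if mark:
        for k in 'abc':
            y=A['k'+k][1]
            for z,r in ((.0825,.009),(.060,.007)):
                pts=[P((-.058+r*np.cos(a),y+r*np.sin(a),z)) for a in np.linspace(0,6.28,24)]
                cv2.polylines(im,[np.array(pts)],True,(0,255,0) if z>.07 else (0,255,255),1)
            cv2.circle(im,P(A['h'+k]),3,(0,0,255),-1)
        for z in (.05,):
            cv2.polylines(im,[np.array([P(q) for q in ((-.0425,-.18,z),(.0425,-.18,z),(.0425,.1,z),(-.0425,.1,z))])],True,(255,0,0),1)
        cv2.circle(im,P(A['pv']),4,(255,0,255),-1); cv2.line(im,P((-.03,.14,.1)),P((-.058,.14,.1)),(255,0,255),1)
        cv2.circle(im,P((.026,.122,.13)),4,(255,255,0),1)
    for g in range(u0-u0%10+10,u1,10): cv2.putText(im,str(g),((g-u0)*sc,8),0,.3,(255,255,255),1)
    for g in range(v0-v0%10+10,v1,10): cv2.putText(im,str(g),(0,(g-v0)*sc),0,.3,(255,255,255),1)
    cv2.imwrite('pics/'+f,im)
E
python3 - <<'E'
from fit import *
t=cams.camera('top');s=cams.camera('side')
obs=[(t,'ka',(245.3,224.4)),(t,'kb',(280.1,214.5)),(t,'kc',(312.1,200.8)),(t,'hb',(266.9,180.1)),(t,'hc',(302.6,167.2)),(t,'pv',(206.8,212.4)),
(s,'ka',(231.5,192.3)),(s,'kb',(240.6,217.6)),(s,'kc',(259.7,250.3)),(s,'ha',(267,181.5)),(s,'hb',(280.3,208.9)),(s,'hc',(299.7,237.7)),(s,'pv',(234.9,143.1))]
x,r,w=fit(obs)
over(t,x,w,(185,150,335,245),'t1.png',5);over(s,x,w,(205,130,325,280),'s1.png',4)
E
```

```text
(no output)
```

View pics/t1.png

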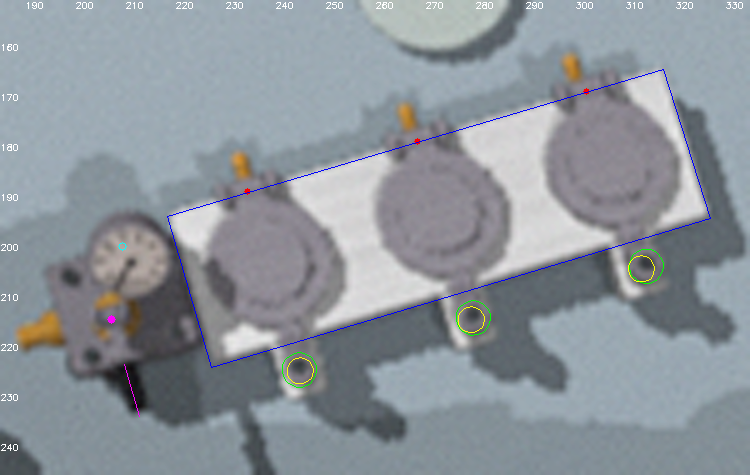

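View pics/s1.png

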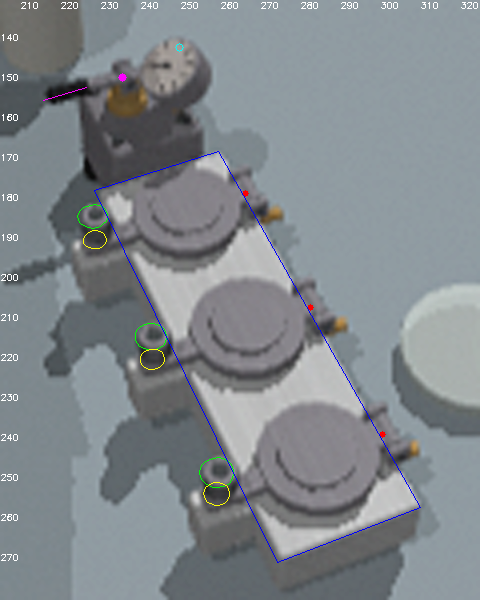

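```bash
python3 - <<'E'
from fit import *
t=cams.camera('top');s=cams.camera('side')
A.update({'ta':(-.058,.055,.0825),'tb':(-.058,-.04,.0825),'tc':(-.058,-.135,.0825),'c1':(.0425,-.18,.05),'c2':(-.0425,-.18,.05)})
o5=lambda u,v:(185+u/5-.5,150+v/5-.5)
o4=lambda u,v:(205+u/4-.5,130+v/4-.5)
obs=[(t,'ta',o5(300,371)),(t,'tb',o5(473,318)),(t,'tc',o5(642,267)),(t,'c1',o5(664,69)),(t,'c2',o5(710,220)),
(s,'ta',o4(93,213)),(s,'tb',o4(150,333)),(s,'tc',o4(215,467)),(s,'c1',o4(420,506)),(s,'c2',o4(279,564))]
for sub in (obs,obs[:5],obs[5:]):
    x,r,w=fit(sub);print(x.round(4));print(r.round(1).tolist())
x,r,w=fit(obs)
for k in A: print(k,w(x,A[k]).round(4))
print('tip0',w(x,(-.046,.14,.1)))
over(t,x,w,(185,150,335,245),'t2.png',5);over(s,x,w,(205,130,325,280),'s2.png',4)
over(s,x,w,(205,130,275,180),'s2l.png',10);
over(t,x,w,(190,180,260,240),'t2l.png',10);
E
```

```text
[0.5905 0.0071 0.3156]
[[-0.5, -0.2], [-0.3, 0.0], [0.5, -0.1], [-0.3, 0.1], [-0.2, -0.1], [-0.0, 0.5], [0.2, 0.5], [0.3, 1.0], [-0.1, -0.0], [-0.7, -0.8]]
[0.5902 0.0066 0.3173]
[[-0.3, -0.1], [-0.1, 0.1], [0.8, -0.0], [-0.2, 0.1], [-0.1, -0.1]]
[0.5908 0.0077 0.3138]
[[0.1, 0.2], [0.3, 0.3], [0.4, 0.8], [-0.1, -0.2], [-0.7, -1.1]]
ka [0.5183 0.0414 0.06  ]
kb [ 0.5478 -0.0489  0.06  ]
kc [ 0.5773 -0.1392  0.06  ]
ha [0.6134 0.0724 0.057 ]
hb [ 0.6428 -0.0179  0.057 ]
hc [ 0.6723 -0.1082  0.057 ]
pv [0.5413 0.1383 0.1   ]
ta [0.5183 0.0414 0.0825]
tb [ 0.5478 -0.0489  0.0825]
tc [ 0.5773 -0.1392  0.0825]
c1 [ 0.6868 -0.1508  0.05  ]
c2 [ 0.606  -0.1772  0.05  ]
tip0 [0.50331638 0.12590623 0.1       ]
```

View pics/t2l.png

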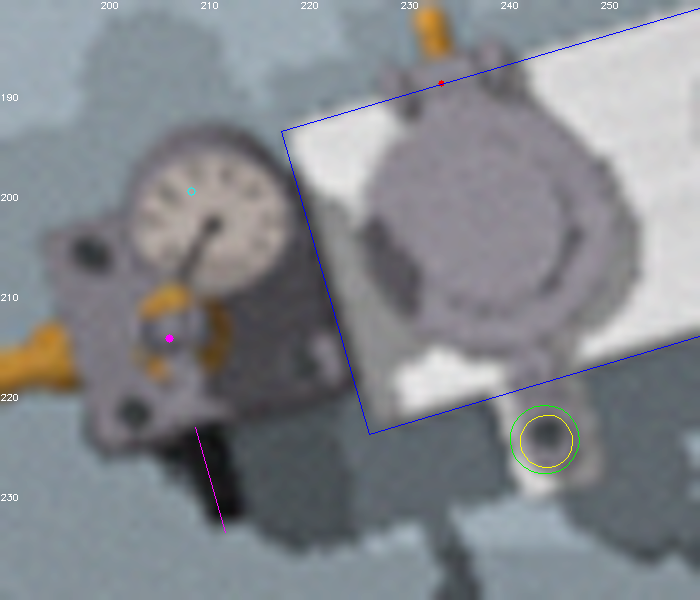

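View pics/s2.png

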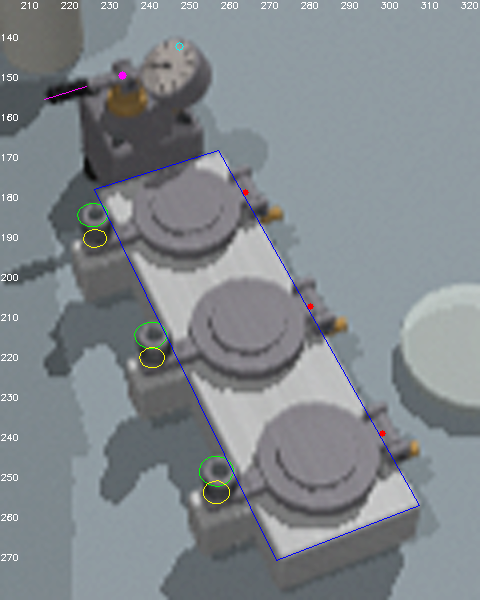

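View pics/s2l.png

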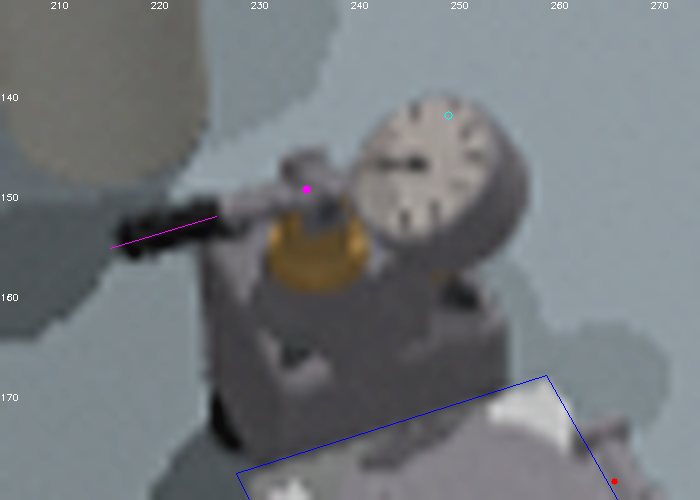

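The fit holds: residuals are under 1 px, and the two cameras agree within about 1 mm. The block is at (0.5905, 0.0071) with yaw 0.316. I'll write a converter to tool offsets and move above the lever.

```bash
cat > go.py <<'E'
import sys
from h import *
from scipy.spatial.transform import Rotation as R
BX=np.array([.5905,.0071,.3156])
def blk(x,y,z):
    c,s=np.cos(BX[2]),np.sin(BX[2]);return np.array([BX[0]+c*x-s*y,BX[1]+s*x+c*y,z])
def tool(o):
    q=o['eef_rot'];return R.from_quat([q[1],q[2],q[3],q[0]])
def inblk(o):
    c,s=np.cos(BX[2]),np.sin(BX[2]);d=o['eef_pos'][:2]-BX[:2];return np.array([c*d[0]+s*d[1],-s*d[0]+c*d[1],o['eef_pos'][2]])
def off(X,o=None):
    o=o or ctrl.get_obs();r=tool(o);d=r.inv().apply(X-o['eef_pos'])
    tx=r.apply([1,0,0]);yaw=np.arctan2(tx[1],tx[0]);return (d*1000).round(1),np.degrees(yaw-BX[2]).round(2)
def st():
    o=ctrl.get_obs();print('t',o['time_s'],'blk mm',(inblk(o)*1000).round(1),'F',o['wrist_force'].round(2),'T',o['torque'].round(2),'open',round(o['opening'],3),'yawerr',off(o['eef_pos'],o)[1],'q',o['q'].round(2))
E
python3 - <<'E'
from go import *
st();print(off(blk(-.046,.14,.36)))
E
```

```text
t 1.5 blk mm [-475.8 -391.7  404.7] F [0.7  0.11 0.04] T [ 0.01 -0.05 -0.01] open 1.0 yawerr 8.78 q [-1.31  0.18  1.61 -0.    1.35 -0.21]
(array([ 505.9, -459.9,   44.7]), np.float64(8.78))
```

```bash
python3 -m handwheel '[{"offset":[506,-460,20],"spin":8.8,"grip":0.5},{"offset":[506,-460,20],"spin":8.8,"grip":0.5},{"offset":[506,-460,20],"spin":8.8,"grip":0.5},{"offset":[506,-460,20],"spin":8.8,"grip":0.5}]'; python3 -c "
from go import *
st()"
```

```text
time_s: 2.0
eef_pos: [0.3491, -0.2777, 0.3975]
eef_rot: [0.0, 0.988, 0.157, 0.0]
wrist_force: [1.4, -0.3, 0.3]
opening: 0.501
t 2.0 blk mm [-317.9 -195.8  397.5] F [ 1.41 -0.32  0.29] T [-0.01  0.   -0.02] open 0.501 yawerr -0.06 q [-0.94 -0.11  1.92  0.    1.33  0.32]
```

I typed those offsets in mm where the rows take metres. The row cap kept the motion short and in the right direction. I'll continue in metres.

```bash
python3 -c "
from go import *
print(off(blk(-.046,.14,.36)))"
```

```text
(array([ 271.5, -336.1,   37.4]), np.float64(-0.06))
```

```bash
python3 -m handwheel '[{"offset":[0.040,-0.048,0.005],"spin":0,"grip":0.5},{"offset":[0.080,-0.096,0.010],"spin":0,"grip":0.5},{"offset":[0.120,-0.144,0.015],"spin":0,"grip":0.5},{"offset":[0.160,-0.192,0.020],"spin":0,"grip":0.5},{"offset":[0.200,-0.240,0.025],"spin":0,"grip":0.5},{"offset":[0.240,-0.288,0.030],"spin":0,"grip":0.45},{"offset":[0.271,-0.336,0.037],"spin":0,"grip":0.4},{"offset":[0.271,-0.336,0.037],"spin":0,"grip":0.4},{"offset":[0.271,-0.336,0.037],"spin":0,"grip":0.4}]'; python3 - <<'E'
from fit import *
import go
go.st();t=cams.camera('top');s=cams.camera('side')
def w(t,P):
    c,s=np.cos(t[2]),np.sin(t[2]);return np.array([t[0]+c*P[0]-s*P[1],t[1]+s*P[0]+c*P[1],P[2]])
over(s,go.BX,w,(195,90,275,170),'s3.png',7)
print(go.off(go.blk(-.046,.14,.260)))
E
```

```text
time_s: 3.12
eef_pos: [0.5022, 0.1241, 0.3603]
eef_rot: [0.0, 0.988, 0.157, -0.0]
wrist_force: [-0.6, -0.5, 0.2]
opening: 0.402
t 3.125 blk mm [-47.7 138.6 360.3] F [-0.59 -0.5   0.18] T [-0.01  0.01  0.04] open 0.402 yawerr 0.04 q [ 0.01  0.1   1.79 -0.    1.25  1.27]
(array([  1.9,  -2.5, 100.6]), np.float64(-0.1))
```

View pics/s3.png

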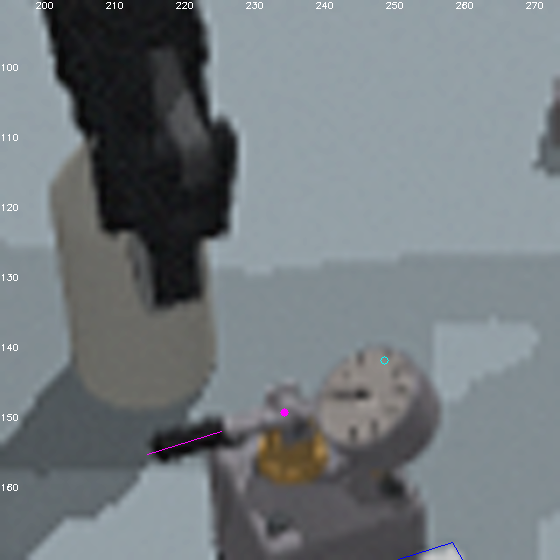

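The gripper hangs over the sleeve: its tips are at (217,133), the sleeve is at (215–225, 152–155), and the lever lies nearly level. I'll descend and grip.

```bash
python3 -m handwheel '[{"offset":[0.002,-0.002,0.050],"spin":0,"grip":0.4},{"offset":[0.002,-0.002,0.090],"spin":0,"grip":0.4},{"offset":[0.002,-0.002,0.101],"spin":0,"grip":0.4},{"offset":[0.002,-0.002,0.101],"spin":0,"grip":0.2},{"offset":[0.002,-0.002,0.101],"spin":0,"grip":0.0},{"offset":[0.002,-0.002,0.101],"spin":0,"grip":0.0},{"offset":[0.002,-0.002,0.101],"spin":0,"grip":0.0}]'; python3 - <<'E'
from fit import *
import go
go.st();s=cams.camera('side')
def w(t,P):
    c,s=np.cos(t[2]),np.sin(t[2]);return np.array([t[0]+c*P[0]-s*P[1],t[1]+s*P[0]+c*P[1],P[2]])
over(s,go.BX,w,(195,90,275,170),'s4.png',7)
E
```

```text
time_s: 4.1
eef_pos: [0.5043, 0.1251, 0.261]
eef_rot: [0.002, 0.988, 0.157, 0.001]
wrist_force: [0.9, -8.9, -2.9]
opening: 0.111
t 4.1 blk mm [-45.3 138.9 261. ] F [ 0.88 -8.89 -2.88] T [-1.27  0.12 -0.04] open 0.111 yawerr -0.04 q [ 0.02  0.24  1.86 -0.    1.04  1.27]
```

View pics/s4.png

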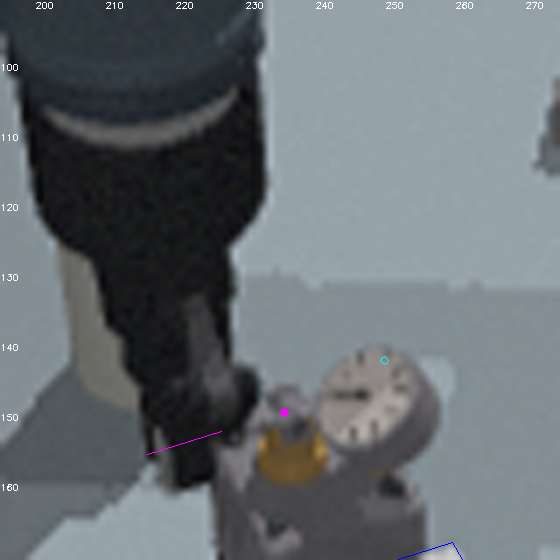

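```bash
python3 -m handwheel '[{"offset":[0.001,0,-0.008],"spin":0,"grip":0},{"offset":[0.003,0,-0.013],"spin":0,"grip":0},{"offset":[0.005,0,-0.017],"spin":0,"grip":0},{"offset":[0.008,0,-0.021],"spin":0,"grip":0},{"offset":[0.011,0,-0.025],"spin":0,"grip":0},{"offset":[0.015,0,-0.029],"spin":0,"grip":0},{"offset":[0.018,0,-0.032],"spin":0,"grip":0},{"offset":[0.018,0,-0.032],"spin":0,"grip":0}]'; python3 - <<'E'
from fit import *
import go
go.st();s=cams.camera('side')
def w(t,P):
    c,s=np.cos(t[2]),np.sin(t[2]);return np.array([t[0]+c*P[0]-s*P[1],t[1]+s*P[0]+c*P[1],P[2]])
over(s,go.BX,w,(195,90,275,170),'s5.png',7)
E
```

```text
time_s: 5.15
eef_pos: [0.5209, 0.1305, 0.2915]
eef_rot: [0.002, 0.988, 0.157, -0.0]
wrist_force: [2.8, -7.7, -12.8]
opening: 0.104
t 5.15 blk mm [-27.9 138.9 291.5] F [  2.76  -7.65 -12.83] T [-1.43 -0.19 -0.08] open 0.104 yawerr -0.05 q [ 0.03  0.23  1.8  -0.    1.12  1.28]
```

View pics/s5.png

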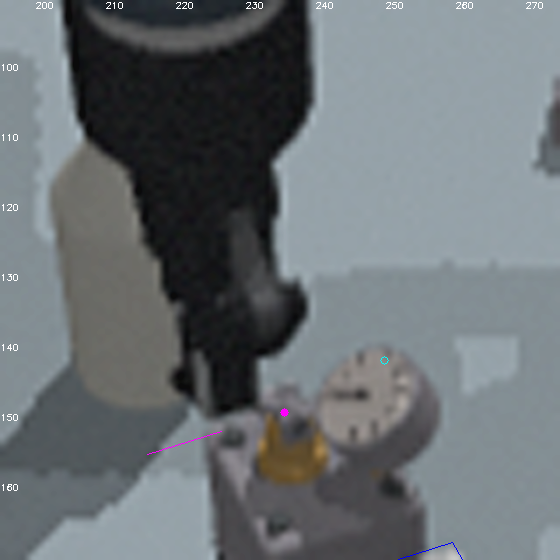

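The lever is up to about 1.0 rad, with the sleeve end showing at (220,144). I'll continue the arc.

```bash
python3 -m handwheel '[{"offset":[0.004,0,-0.001],"spin":0,"grip":0},{"offset":[0.008,0,-0.002],"spin":0,"grip":0},{"offset":[0.012,0,-0.003],"spin":0,"grip":0},{"offset":[0.015,0,-0.004],"spin":0,"grip":0},{"offset":[0.018,0,-0.004],"spin":0,"grip":0},{"offset":[0.020,0,-0.004],"spin":0,"grip":0},{"offset":[0.022,0,-0.004],"spin":0,"grip":0},{"offset":[0.022,0,-0.004],"spin":0,"grip":0}]'; python3 - <<'E'
from fit import *
import go
go.st();s=cams.camera('side')
def w(t,P):
    c,s=np.cos(t[2]),np.sin(t[2]);return np.array([t[0]+c*P[0]-s*P[1],t[1]+s*P[0]+c*P[1],P[2]])
over(s,go.BX,w,(195,90,275,170),'s6.png',7)
E
```

```text
time_s: 6.2
eef_pos: [0.5416, 0.1372, 0.298]
eef_rot: [0.002, 0.988, 0.157, -0.001]
wrist_force: [-8.8, -10.0, 8.7]
opening: 0.084
t 6.2 blk mm [ -6.1 138.9 298. ] F [-8.81 -9.97  8.75] T [-1.81  1.67 -0.03] open 0.084 yawerr -0.02 q [ 0.04  0.27  1.74 -0.    1.14  1.29]
```

View pics/s6.png

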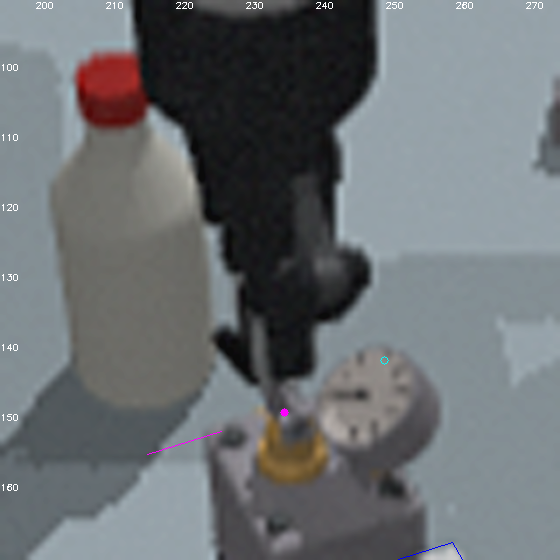

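A black sleeve shows left of the fingers at (225,138), and the opening has shrunk, so the lever slipped partly out. I'll release upward and look.

```bash
python3 -m handwheel '[{"offset":[-0.001,0,-0.002],"spin":0,"grip":0.3},{"offset":[-0.002,0,-0.004],"spin":0,"grip":0.3},{"offset":[-0.003,0,-0.035],"spin":0,"grip":0.3},{"offset":[-0.003,0,-0.070],"spin":0,"grip":0.3},{"offset":[-0.020,0,-0.070],"spin":0,"grip":0.1},{"offset":[-0.060,0,-0.070],"spin":0,"grip":0},{"offset":[-0.080,0,-0.070],"spin":0,"grip":0},{"offset":[-0.080,0,-0.070],"spin":0,"grip":0}]'; cat > look.py <<'E'
from fit import *
import go
def w(t,P):
    c,s=np.cos(t[2]),np.sin(t[2]);return np.array([t[0]+c*P[0]-s*P[1],t[1]+s*P[0]+c*P[1],P[2]])
def look(n,box,f,sc,mark=True):
    p=cams.camera(n);over(p,go.BX,w,box,f,sc,mark);return p
def lev(p,box=None):
    for a in np.arange(0,1.6,.1): print(round(a,1),proj(p,go.blk(-.006-.04*np.cos(a),.14,.1+.04*np.sin(a))).round(1),end=' ')
E
python3 - <<'E'
from look import *
go.st();s=look('side',(195,90,275,170),'s7.png',7)
print([(d['uv'],d['confidence']) for d in landmark_of(s,'lever_tip')]);lev(s)
E
```

```text
time_s: 7.25
eef_pos: [0.4649, 0.1141, 0.3663]
eef_rot: [-0.0, 0.988, 0.157, 0.001]
wrist_force: [0.7, -0.4, -0.1]
opening: 0.002
t 7.25 blk mm [-86.1 140.7 366.3] F [ 0.65 -0.36 -0.08] T [ 0.05 -0.01  0.  ] open 0.002 yawerr -0.03 q [-0.01  0.    1.88  0.    1.26  1.25]
[([230.8, 140.0], 0.39)]
0.0 [220.1 153. ] 0.1 [220.  151.9] 0.2 [220.1 150.7] 0.3 [220.4 149.5] 0.4 [220.8 148.2] 0.5 [221.4 147. ] 0.6 [222.1 145.8] 0.7 [222.9 144.6] 0.8 [223.9 143.4] 0.9 [224.9 142.3] 1.0 [226.1 141.2] 1.1 [227.4 140.3] 1.2 [228.8 139.4] 1.3 [230.2 138.6] 1.4 [231.7 137.9] 1.5 [233.2 137.3]
```

View pics/s7.png

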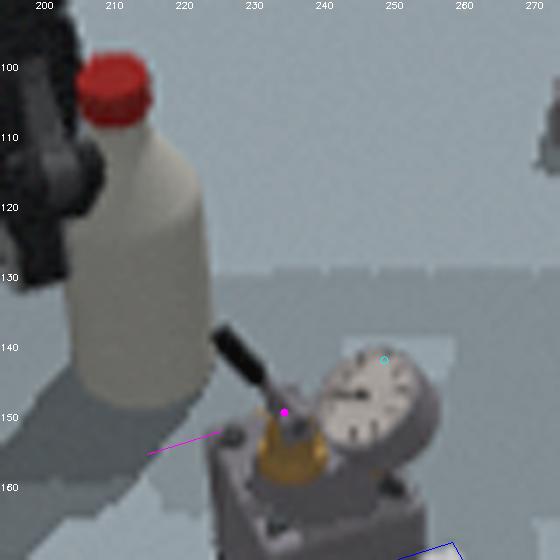

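The lever stands at about 1.1 rad, with its sleeve centred near (227,141). I'll finish by pushing it with closed fingers from the screw side.

```bash
python3 -m handwheel '[{"offset":[0,0.001,0.050],"spin":0,"grip":0},{"offset":[0.020,0.001,0.070],"spin":0,"grip":0},{"offset":[0.035,0.001,0.070],"spin":0,"grip":0},{"offset":[0.042,0.001,0.070],"spin":0,"grip":0},{"offset":[0.048,0.001,0.070],"spin":0,"grip":0},{"offset":[0.053,0.001,0.070],"spin":0,"grip":0},{"offset":[0.057,0.001,0.070],"spin":0,"grip":0},{"offset":[0.060,0.001,0.070],"spin":0,"grip":0},{"offset":[0.060,0.001,0.070],"spin":0,"grip":0}]'; python3 - <<'E'
from look import *
go.st();s=look('side',(195,90,275,170),'s8.png',7)
E
```

```text
time_s: 8.48
eef_pos: [0.5231, 0.1318, 0.2955]
eef_rot: [-0.0, 0.988, 0.157, 0.0]
wrist_force: [-0.6, -0.4, 0.4]
opening: -0.0
t 8.475 blk mm [-25.4 139.5 295.5] F [-0.55 -0.43  0.43] T [ 0.01 -0.02 -0.05] open -0.0 yawerr -0.03 q [0.03 0.23 1.79 0.   1.12 1.28]
```

View pics/s8.png

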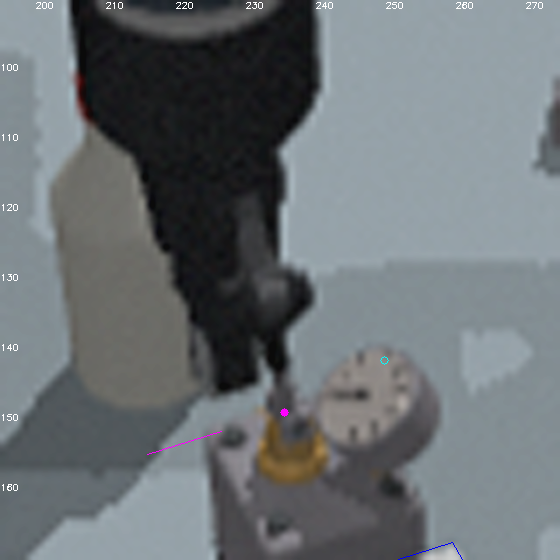

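The lever is now nearly upright, with its sleeve at (232,139). I'll push on until the stop answers.

```bash
python3 -m handwheel '[{"offset":[0.002,0,0],"spin":0,"grip":0},{"offset":[0.004,0,0],"spin":0,"grip":0},{"offset":[0.006,0,0],"spin":0,"grip":0},{"offset":[0.006,0,0],"spin":0,"grip":0}]'; python3 -c "
from go import *
st()"
```

```text
time_s: 9.02
eef_pos: [0.5276, 0.1333, 0.2952]
eef_rot: [0.0, 0.988, 0.157, -0.002]
wrist_force: [-10.8, -4.0, 8.3]
opening: 0.0
t 9.025 blk mm [-20.7 139.5 295.2] F [-10.82  -3.97   8.3 ] T [-0.53  1.3  -0.01] open 0.0 yawerr -0.0 q [ 0.03  0.24  1.78 -0.    1.13  1.29]
```

The stop holds at about 11 N. I'll back off, check the lever and hover over screw a.

```bash
python3 -m handwheel '[{"offset":[-0.010,0,0],"spin":0,"grip":0},{"offset":[-0.050,0,0],"spin":0,"grip":0},{"offset":[-0.060,0.040,-0.010],"spin":0,"grip":0},{"offset":[-0.037,0.084,0.020],"spin":0,"grip":0},{"offset":[-0.037,0.084,0.025],"spin":0,"grip":0},{"offset":[-0.037,0.084,0.025],"spin":0,"grip":0}]'; python3 - <<'E'
from look import *
go.st();s=look('side',(195,120,275,200),'s9.png',7)
t=look('top',(190,180,260,240),'t9.png',9)
print([(d['uv'],d['confidence']) for d in landmark_of(s,'lever_tip')]);
go.st();print(go.off(go.blk(-.058,.055,.2605)))
E
```

```text
time_s: 9.78
eef_pos: [0.519, 0.0423, 0.2697]
eef_rot: [-0.0, 0.988, 0.157, -0.001]
wrist_force: [0.0, -0.4, 0.3]
opening: -0.001
t 9.775 blk mm [-57.1  55.7 269.7] F [ 0.03 -0.43  0.35] T [0.03 0.02 0.  ] open -0.001 yawerr -0.06 q [-0.15  0.23  1.85  0.    1.06  1.11]
[([297.9, 238.4], 0.56)]
t 9.925 blk mm [-56.6  56.3 271. ] F [0.18 1.13 0.93] T [0.01 0.   0.05] open 0.001 yawerr 0.04 q [-0.15  0.23  1.85  0.    1.06  1.11]
(array([-1.4,  1.3, 10.5]), np.float64(0.04))
```

View pics/s9.png

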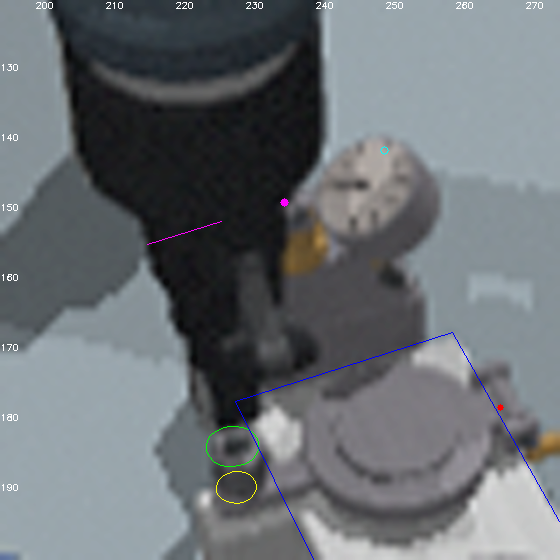

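View pics/t9.png

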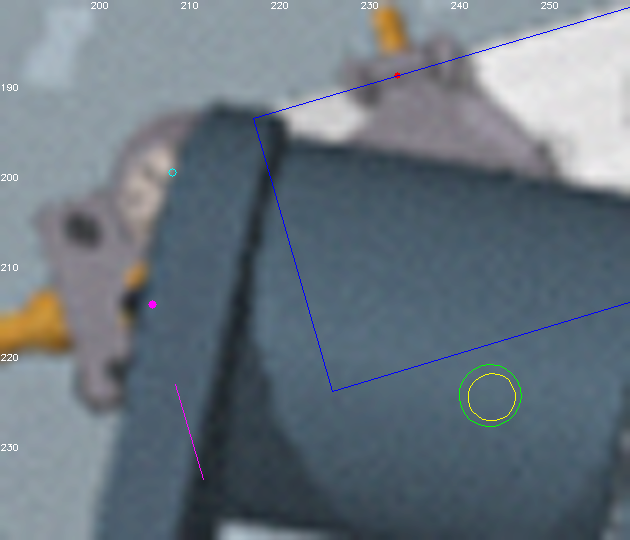

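The arm hides the lever, so I'll clear off toward c and verify it before tapping.

```bash
python3 -m handwheel '[{"offset":[-0.001,0.050,-0.020],"spin":0,"grip":0},{"offset":[-0.001,0.110,-0.020],"spin":0,"grip":0},{"offset":[-0.001,0.160,-0.020],"spin":0,"grip":0},{"offset":[-0.001,0.160,-0.020],"spin":0,"grip":0}]'; python3 - <<'E'
from look import *
go.st();s=look('side',(195,100,275,180),'s10.png',7)
go.st();print(go.off(go.blk(-.058,.055,.2605)))
E
```

```text
time_s: 10.42
eef_pos: [0.569, -0.1126, 0.2916]
eef_rot: [0.001, 0.988, 0.156, 0.001]
wrist_force: [-0.2, 0.1, 0.7]
opening: 0.004
t 10.425 blk mm [ -57.6 -107.1  291.6] F [-0.18  0.06  0.66] T [ 0.03  0.01 -0.  ] open 0.004 yawerr -0.19 q [-0.4   0.32  1.69 -0.    1.14  0.86]
t 10.475 blk mm [ -57.7 -105.2  291.1] F [ 0.31  0.1  -0.65] T [-0.01 -0.   -0.  ] open -0.001 yawerr -0.12 q [-0.4   0.31  1.69  0.    1.14  0.86]
(array([  -0.7, -160.2,   30.5]), np.float64(-0.12))
```

View pics/s10.png

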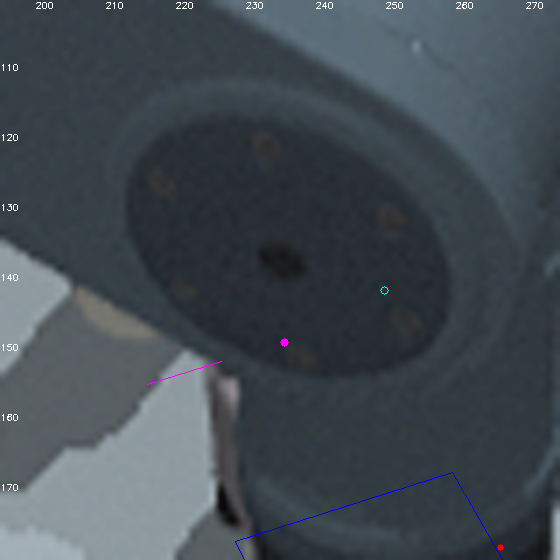

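```bash
python3 - <<'E'
from look import *
t=look('top',(190,180,260,240),'t10.png',9)
for a in (1.2,1.3,1.4,1.5): print(a,proj(t,go.blk(-.006-.052*np.cos(a),.14,.1+.052*np.sin(a))).round(1),proj(t,go.blk(-.006-.024*np.cos(a),.14,.1+.024*np.sin(a))).round(1))
E
```

```text
1.2 [206.6 219.8] [206.5 216.3]
1.3 [206.  217.9] [206.2 215.4]
1.4 [205.4 215.9] [206.  214.5]
1.5 [204.8 213.9] [205.7 213.6]
```

View pics/t10.png

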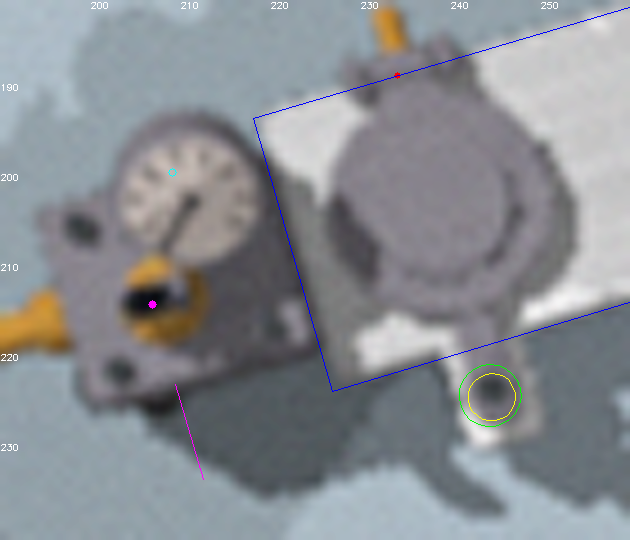

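The top view shows the sleeve end-on at (205,213.5), which matches about 1.5 rad, so the filter is vented. Next I'll tap a.

```bash
python3 -m handwheel '[{"offset":[-0.001,-0.060,0],"spin":0,"grip":0},{"offset":[-0.001,-0.120,0],"spin":0,"grip":0},{"offset":[-0.001,-0.161,0.010],"spin":0,"grip":0},{"offset":[-0.001,-0.161,0.030],"spin":0,"grip":0},{"offset":[-0.001,-0.161,0.030],"spin":0,"grip":0},{"offset":[-0.001,-0.161,0.030],"spin":0,"grip":0}]'
python3 -c "
from go import *
st()"
python3 -m handwheel '[{"offset":[0,0,0.002],"spin":0,"grip":0},{"offset":[0,0,0.004],"spin":0,"grip":0},{"offset":[0,0,0.004],"spin":0,"grip":0}]'
python3 -c "
from go import *
st()"
```

```text
time_s: 11.28
eef_pos: [0.5173, 0.0432, 0.2611]
eef_rot: [0.0, 0.988, 0.157, 0.0]
wrist_force: [0.5, 0.1, 0.8]
opening: 0.003
t 11.275 blk mm [-58.4  57.  261.1] F [0.46 0.14 0.75] T [-0.02 -0.    0.04] open 0.003 yawerr 0.03 q [-0.15  0.24  1.86  0.    1.04  1.11]
time_s: 11.65
eef_pos: [0.5173, 0.0423, 0.2563]
eef_rot: [-0.0, 0.988, 0.157, -0.0]
wrist_force: [0.9, -0.7, 0.3]
opening: -0.002
t 11.65 blk mm [-58.7  56.2 256.3] F [ 0.95 -0.65  0.27] T [ 0.1   0.03 -0.01] open -0.002 yawerr -0.06 q [-0.15  0.25  1.86  0.    1.03  1.11]
```

```bash

python3 -m handwheel '[{"offset":[0,0.001,0.001],"spin":0,"grip":0},{"offset":[0,0.001,0.001],"spin":0,"grip":0}]' | egrep 'pos|force'
python3 -m handwheel '[{"offset":[0,0,0.001],"spin":0,"grip":0},{"offset":[0,0,0.001],"spin":0,"grip":0}]'| egrep 'pos|force'
python3 -m handwheel '[{"offset":[0,0,0.001],"spin":0,"grip":0},{"offset":[0,0,0.001],"spin":0,"grip":0}]'| egrep 'pos|force'
```

```text
eef_pos: [0.5177, 0.0417, 0.2556]
wrist_force: [-1.5, -0.4, 3.6]
eef_pos: [0.5177, 0.0417, 0.2555]
wrist_force: [-5.2, 1.5, 11.8]
eef_pos: [0.5178, 0.0417, 0.2554]
wrist_force: [-9.1, 1.9, 19.7]
```

Screw a is solid: contact at z 0.2556, 20 N, and no give. Next is b.

```bash

python3 -m handwheel '[{"offset":[0,0,-0.020],"spin":0,"grip":0},{"offset":[0,0.050,-0.022],"spin":0,"grip":0},{"offset":[0,0.095,-0.012],"spin":0,"grip":0},{"offset":[0,0.095,-0.006],"spin":0,"grip":0},{"offset":[0,0.095,-0.005],"spin":0,"grip":0},{"offset":[0,0.095,-0.005],"spin":0,"grip":0}]'| egrep 'pos|force'
python3 -c "
from go import *
st();print(off(blk(-.058,-.04,.2555)))"
```

```text
eef_pos: [0.5466, -0.0476, 0.2581]
wrist_force: [-0.4, 0.7, 0.8]
t 13.15 blk mm [-58.7 -38.4 258.1] F [-0.39  0.66  0.78] T [-0.02  0.    0.01] open -0.004 yawerr 0.04 q [-0.3   0.3   1.78  0.    1.06  0.95]
(array([0.7, 1.6, 2.6]), np.float64(0.04))
```

```bash

python3 -m handwheel '[{"offset":[0.0005,0.001,0.002],"spin":0,"grip":0},{"offset":[0.0005,0.001,0.002],"spin":0,"grip":0}]' | egrep 'pos|force'
python3 -m handwheel '[{"offset":[0,0,0.001],"spin":0,"grip":0},{"offset":[0,0,0.001],"spin":0,"grip":0}]'| egrep 'pos|force'
python3 -m handwheel '[{"offset":[0,0,0.001],"spin":0,"grip":0},{"offset":[0,0,0.001],"spin":0,"grip":0}]'| egrep 'pos|force'
python3 -m handwheel '[{"offset":[0,0,0.001],"spin":0,"grip":0},{"offset":[0,0,0.001],"spin":0,"grip":0}]'| egrep 'pos|force'
```

```text
eef_pos: [0.5478, -0.0489, 0.2564]
wrist_force: [0.7, -0.3, 0.3]
eef_pos: [0.5479, -0.0493, 0.2555]
wrist_force: [0.2, 0.6, 1.2]
eef_pos: [0.5479, -0.0494, 0.2545]
wrist_force: [0.1, 2.0, 1.2]
eef_pos: [0.5479, -0.0494, 0.2535]
wrist_force: [0.7, 1.6, 2.4]
```

```bash

python3 -m handwheel '[{"offset":[0,0,0.001],"spin":0,"grip":0},{"offset":[0,0,0.001],"spin":0,"grip":0}]'| egrep 'pos|force'
python3 -m handwheel '[{"offset":[0,0,0.001],"spin":0,"grip":0},{"offset":[0,0,0.001],"spin":0,"grip":0}]'| egrep 'pos|force'
python3 -m handwheel '[{"offset":[0,0,0.001],"spin":0,"grip":0},{"offset":[0,0,0.001],"spin":0,"grip":0}]'| egrep 'pos|force'
python3 -m handwheel '[{"offset":[0,0,-0.022],"spin":0,"grip":0},{"offset":[0,0.050,-0.028],"spin":0,"grip":0},{"offset":[0,0.095,-0.020],"spin":0,"grip":0},{"offset":[0,0.095,-0.010],"spin":0,"grip":0},{"offset":[0,0.095,-0.009],"spin":0,"grip":0},{"offset":[0,0.095,-0.009],"spin":0,"grip":0}]'| egrep 'pos|force'
python3 -c "
from go import *
st();print(off(blk(-.058,-.135,.2555)))"
```

```text
eef_pos: [0.5479, -0.0494, 0.2524]
wrist_force: [0.6, 2.1, 2.8]
eef_pos: [0.5479, -0.0495, 0.2518]
wrist_force: [-0.0, 2.3, 4.9]
eef_pos: [0.548, -0.0495, 0.2515]
wrist_force: [-2.6, 4.0, 11.6]
eef_pos: [0.5768, -0.1388, 0.2589]
wrist_force: [-0.2, -0.2, 0.1]
t 15.65 blk mm [ -58.3 -134.4  258.9] F [-0.21 -0.17  0.09] T [ 0.01 -0.05 -0.  ] open -0.0 yawerr 0.03 q [-0.44  0.39  1.67  0.    1.09  0.82]
(array([0.3, 0.6, 3.4]), np.float64(0.03))
```

Screw b gave 4 mm with a 1.2–3 N spring, then went solid. It is the loose one, and c still gets its tap as asked.

```bash

python3 -m handwheel '[{"offset":[0,0,0.003],"spin":0,"grip":0},{"offset":[0,0,0.003],"spin":0,"grip":0}]' | egrep 'pos|force'
python3 -m handwheel '[{"offset":[0,0,0.001],"spin":0,"grip":0},{"offset":[0,0,0.001],"spin":0,"grip":0}]'| egrep 'pos|force'
python3 -m handwheel '[{"offset":[0,0,0.001],"spin":0,"grip":0},{"offset":[0,0,0.001],"spin":0,"grip":0}]'| egrep 'pos|force'
python3 -m handwheel '[{"offset":[0,0,0.001],"spin":0,"grip":0},{"offset":[0,0,0.001],"spin":0,"grip":0}]'| egrep 'pos|force'
python3 -m handwheel '[{"offset":[0,0,-0.030],"spin":0,"grip":0},{"offset":[0,-0.030,-0.045],"spin":0,"grip":0.2},{"offset":[0,-0.070,-0.045],"spin":0,"grip":0.45},{"offset":[0,-0.095,-0.040],"spin":0,"grip":0.45},{"offset":[0,-0.095,-0.030],"spin":0,"grip":0.45},{"offset":[0,-0.095,-0.030],"spin":0,"grip":0.45}]'| egrep 'pos|force'
python3 -c "
from go import *
st();print(off(blk(-.058,-.04,.2355)))"
```

```text
eef_pos: [0.5772, -0.1391, 0.2564]
wrist_force: [0.2, 0.7, -0.3]
eef_pos: [0.5774, -0.1396, 0.2557]
wrist_force: [-0.4, 1.9, 2.6]
eef_pos: [0.5775, -0.1397, 0.2556]
wrist_force: [-3.3, 3.1, 9.4]
eef_pos: [0.5775, -0.1397, 0.2555]
wrist_force: [-6.2, 3.1, 15.1]
eef_pos: [0.5476, -0.0498, 0.282]
wrist_force: [-0.1, -0.5, 0.6]
t 17.4 blk mm [-58.4 -40.8 282. ] F [-0.1  -0.45  0.6 ] T [-0.05 -0.03 -0.04] open 0.449 yawerr -0.01 q [-0.31  0.27  1.77 -0.    1.11  0.95]
(array([ 0.5, -0.7, 46.5]), np.float64(-0.01))
```

Screw c is solid too. Now I'll grasp b's head.

```bash

python3 -m handwheel '[{"offset":[0,-0.001,0.030],"spin":0,"grip":0.45},{"offset":[0,-0.001,0.047],"spin":0,"grip":0.45},{"offset":[0,-0.001,0.047],"spin":0,"grip":0.45},{"offset":[0,-0.001,0.047],"spin":0,"grip":0.25},{"offset":[0,-0.001,0.047],"spin":0,"grip":0.1},{"offset":[0,-0.001,0.047],"spin":0,"grip":0},{"offset":[0,-0.001,0.047],"spin":0,"grip":0},{"offset":[0,-0.001,0.047],"spin":0,"grip":0}]'
python3 - <<'E'
from look import *
go.st();look('side',(215,170,305,250),'s11.png',7,False)
E
```

```text
time_s: 18.4
eef_pos: [0.5483, -0.0499, 0.2378]
eef_rot: [0.002, 0.988, 0.157, 0.001]
wrist_force: [0.6, -7.3, -1.3]
opening: 0.168
t 18.4 blk mm [-57.8 -41.1 237.8] F [ 0.63 -7.33 -1.26] T [-0.95 -0.04 -0.01] open 0.168 yawerr -0.03 q [-0.31  0.34  1.79 -0.    1.01  0.95]
```

View pics/s11.png

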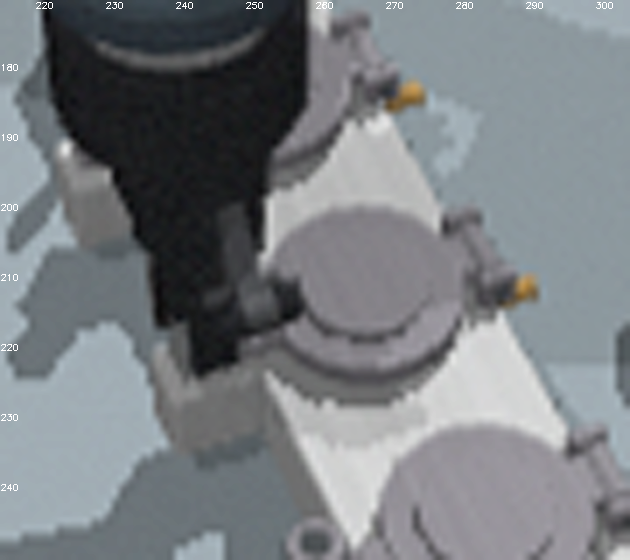

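The head is gripped, with the tips at (244,222) and the opening holding at 0.168. I'll lift along the hinge arc, partly first.

```bash

python3 -m handwheel '[{"offset":[0.001,0,-0.005],"spin":0,"grip":0},{"offset":[0.002,0,-0.010],"spin":0,"grip":0},{"offset":[0.0035,0,-0.015],"spin":0,"grip":0},{"offset":[0.005,0,-0.020],"spin":0,"grip":0},{"offset":[0.007,0,-0.0245],"spin":0,"grip":0},{"offset":[0.009,0,-0.029],"spin":0,"grip":0},{"offset":[0.009,0,-0.029],"spin":0,"grip":0}]'
python3 - <<'E'
from look import *
go.st();look('side',(215,170,305,250),'s12.png',7,False)
E
```

```text
time_s: 19.32
eef_pos: [0.5568, -0.0471, 0.2671]
eef_rot: [0.002, 0.988, 0.157, 0.001]
wrist_force: [-1.4, -7.9, -0.4]
opening: 0.166
t 19.325 blk mm [-48.9 -41.1 267.1] F [-1.36 -7.9  -0.41] T [-1.24  0.25 -0.3 ] open 0.166 yawerr -0.03 q [-0.3   0.31  1.76 -0.    1.08  0.96]
```

View pics/s12.png

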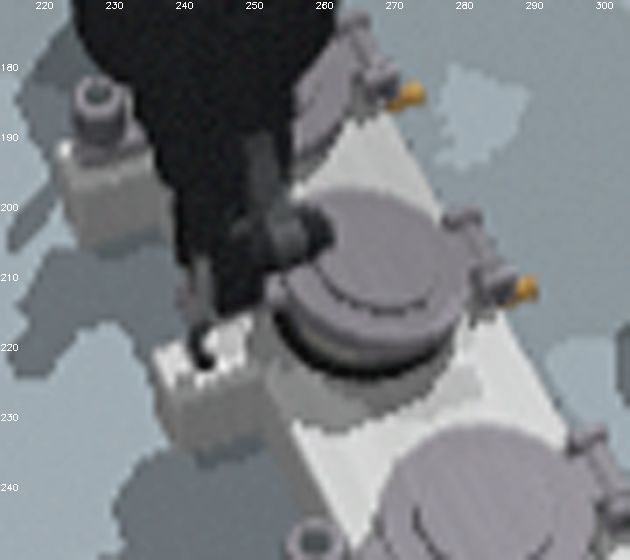

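Cover b is rising with its head still held (gap under the disc at (262,225)). I'll continue to about 45°.

```bash

python3 -m handwheel '[{"offset":[0.0025,0,-0.0045],"spin":0,"grip":0},{"offset":[0.005,0,-0.009],"spin":0,"grip":0},{"offset":[0.008,0,-0.013],"spin":0,"grip":0},{"offset":[0.011,0,-0.017],"spin":0,"grip":0},{"offset":[0.014,0,-0.021],"spin":0,"grip":0},{"offset":[0.0175,0,-0.025],"spin":0,"grip":0},{"offset":[0.021,0,-0.0285],"spin":0,"grip":0},{"offset":[0.025,0,-0.032],"spin":0,"grip":0},{"offset":[0.029,0,-0.035],"spin":0,"grip":0},{"offset":[0.0315,0,-0.037],"spin":0,"grip":0},{"offset":[0.0315,0,-0.037],"spin":0,"grip":0},{"offset":[0.0315,0,-0.037],"spin":0,"grip":0}]'
python3 - <<'E'
from look import *
go.st();s=look('side',(215,150,305,250),'s13.png',6,False)
t=look('top',(190,150,330,240),'t13.png',5,False)
print([(np.round(d['uv'],1),round(d['confidence'],2)) for d in landmark_of(s,'knob_b')])
for a in (.6,.7,.785,.85,.9):
    c,sn=np.cos(a),np.sin(a)
    # disc far lower edge point & tongue foot (x rel -100, z rel 3)
    P=lambda x,z,y=-.04: go.blk(.042+x*c+z*sn,y,.057-x*sn+z*c)
    print(a,'foot',proj(s,P(-.1,.003)).round(1),'end',proj(s,P(-.107,0)).round(1),'discR',proj(s,P(-.042,.003,-.074)).round(1),'discL',proj(s,P(-.042,.003,-.006)).round(1))
E
```

```text
time_s: 20.88
eef_pos: [0.5865, -0.0373, 0.3042]
eef_rot: [0.002, 0.988, 0.157, 0.001]
wrist_force: [-1.6, -5.7, 1.9]
opening: 0.165
t 20.875 blk mm [-17.6 -41.  304.2] F [-1.61 -5.65  1.9 ] T [-0.85  0.28  0.55] open 0.165 yawerr 0.03 q [-0.26  0.31  1.66 -0.    1.16  0.99]
[(array([302.1, 236.6]), 0.68), (array([253.8, 198.4]), 0.48), (array([232.3, 190. ]), 0.43), (array([258.1, 253.4]), 0.41)]
0.6 foot [249.8 201.8] end [246.6 202.4] discR [275.6 215.1] discL [263.6 193. ]
0.7 foot [252.4 198.8] end [249.3 199.2] discR [276.8 213.9] discL [264.7 191.8]
0.785 foot [254.9 196.2] end [251.9 196.4] discR [277.9 212.9] discL [265.7 190.8]
0.85 foot [257.  194.3] end [254.  194.4] discR [278.8 212.1] discL [266.6 190.1]
0.9 foot [258.6 192.9] end [255.8 192.8] discR [279.5 211.6] discL [267.2 189.5]
```

View pics/s13.png

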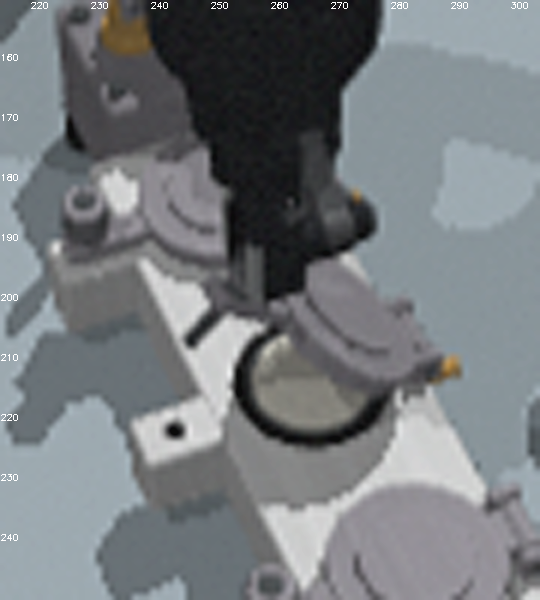

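View pics/t13.png

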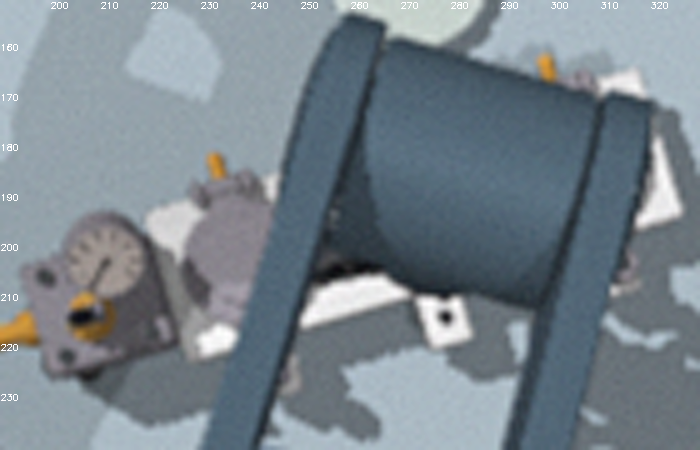

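Cover b stands at about 45°: its foot at (254,198) gives 0.74 rad and the arc gives 0.78. The membrane is exposed, the head is in the fingers, and the lever is still upright at (205,213). I'll check that it holds steady and that the bystanders haven't moved.

```bash

python3 -m handwheel '[{"offset":[0,0,0],"spin":0,"grip":0},{"offset":[0,0,0],"spin":0,"grip":0},{"offset":[0,0,0],"spin":0,"grip":0},{"offset":[0,0,0],"spin":0,"grip":0},{"offset":[0,0,0],"spin":0,"grip":0},{"offset":[0,0,0],"spin":0,"grip":0}]'
python3 - <<'E'
from look import *
s=snap('side','side14.png')
for n in ('flask','bottle','dish','vial'): print(n,[(np.round(d['uv'],1).tolist(),round(d['confidence'],2)) for d in landmark_of(s,n)][:2])
print([(np.round(d['uv'],1).tolist(),round(d['confidence'],2)) for d in landmark_of(s,'knob_b')])
E
```

```text
time_s: 21.78
eef_pos: [0.5865, -0.0373, 0.3042]
eef_rot: [0.002, 0.988, 0.157, 0.001]
wrist_force: [-0.9, -6.6, 0.9]
opening: 0.169
flask [([298.2, 341.4], 0.6)]
bottle [([212.5, 138.9], 0.92)]
dish [([320.8, 216.8], 0.75)]
vial [([195.9, 218.9], 0.62)]
[([231.9, 187.0], 0.57), ([253.3, 199.1], 0.57), ([260.9, 250.9], 0.47)]
```

View pics/side14.png

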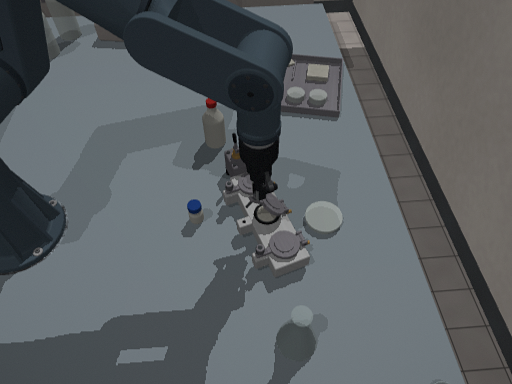

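The picture shows the cover open at (265,205) in the grip, the lever upright at (235,140), and the bottle, vial, dish and flask where they stood. The pose is steady, so I'm handing in.

```bash
python3 -c "
from bench import ctrl
print(ctrl.hand_in())"
```

```text
the job is handed in; nothing more can be done
None
```

The job is done and handed in at about 22 s: the filter is vented, screw b (the middle one) is the loose one, and its cover is held open by the screw head at about 45°.

- **Vent lever:** I gripped it and raised it, but it slipped out of the fingers at about 1.1 rad. I finished by pushing it with closed fingers against its stop, at about 11 N. The top view before the taps showed it upright at about 1.5 rad, and it was still upright at the end.
- **Taps, in the order a, b, c:** a was solid at 20 N. b gave 4 mm on its spring at about 1.2–3 N and then went solid. c was solid at 15 N.
- **Cover b:** Hand motion along the hinge arc puts it at about 0.78 rad, and the network's view of the screw foot puts it at about 0.73 rad. The grip and pose did not change over the last 0.9 s. A side force of about 6 N remains on the grip.
- **Bystanders:** The flask, bottle, dish and vial are within about 1–4 px of where they started. The 4 px is the dish's network reading; the picture shows no shift.
- **One slip:** My first move call had its offsets in mm instead of m. The per-row limit kept the motion short and in the intended direction, and it touched nothing.
- **Unexplained reading:** With the knob gripped, the opening read 14 mm for the 18 mm head. The grip held.

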